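# Post a small foil tray through the sprung flap of a drop box

## Task

Send the small lidded foil tray on the runners into the drop box: with one finger press the sprung flap down while the tray is still on the runners, keep it held down, and with the other finger push the tray off the end of the runners so that it drops into the box; let go of the flap only when the tray is inside, and let it spring shut. The tray is only pushed, never picked up or lifted, and must not be pushed out over the flap while that is shut. Leave the other things on the table where they stand, and finish with the robot clear of everything.

Things in the scene. Friction and masses are not known exactly. Their poses are not given: they have to be found in the camera images.
- dropbox: Steel drop box with infeed, fixed to the table, nowhere taller than 196 mm. Origin on the table under the middle of the END EDGE of the runners; z up, +y = direction the tray travels, x = across. Infeed y -150 to 0; box y 0 to 137 mm, inside |x| < 63, floor at z = 6 mm, clear side walls and steel end wall up to z = 180 mm, its mouth on top shut by the flap.
- runner_end (a point): Middle of the end edge of the runners, at runner-top level: dropbox (0, 0, 180 mm), axes as dropbox. Two level runners, |x| = 23 to 66 mm; between them an open groove 46 mm wide and 80 mm deep runs along y, open at both ends and above, so a finger can travel in it, reaching well below the tray. Side guides: inner faces x = +-63 mm, 16 mm above the runners.
- flap (a joint): Flap angle: 0 = shut (level), grows as it is pressed down into the box, stop at 1.25 rad. Aluminium plate 122 mm (x) by 126 mm (y), 3 mm thick. Sprung shut: about 0.10 N m when shut, 0.33 N m at 1.0 rad (2 to 10 N at a finger). A fingertip sliding towards the hinge at constant height opens it further. The tray drops through reliably once it is about 0.9 rad open.
- flap_edge (a point): Middle of the free edge of the flap, on its top face, at dropbox y = 4 mm, z = 176 mm when shut; swings down and away from the runners.
- flap_hinge (a point): Middle of the hinge line of the flap, on its top face: dropbox x = 0, y = 130 mm, z = 176 mm. The frame turns with the flap; when shut it is parallel to dropbox.
- tray: Small lidded foil tray with a white card lid, a rigid box 110 mm (its x) by 42 mm (its y, the direction of travel) by 26 mm high, 60 to 120 g. Origin at the centre of its underside, z up. It lies across both runners between the side guides, its front face 5 to 60 mm short of the end edge.
- big_tray: Bystander: large lidded foil tray 190 x 130 x 45 mm on the table. Origin at the centre of its underside.
- sauce: Bystander: amber sauce bottle, 56 mm diameter, 150 mm tall, standing. Origin at the centre of its underside.
- jar: Bystander: squat brown jar with a steel cap, 68 mm diameter, 80 mm tall, standing. Origin at the centre of its underside.
There are look-alikes about, which are no part of the job. Of the things like the tray, leave any that is red or turquoise; of the rest the larger one is meant.

How it is judged:
By the outcome, as a careful person would: the job done as asked, in the order asked, and still so for the second after the job is handed in, with the robot touching nothing.
It also fails if it takes over 38 s, if anything falls off the work surface, if the arm or the gripper's body presses on something with over 40 N, if the wrist force passes 120 N, or if a joint passes its speed limit or range.

## Robot

A 7-joint arm with a two-finger parallel gripper is mounted at the origin on the work surface. World frame = base frame: x ahead of the robot, y to its left, z up, the work surface at z = 0. Lengths are in m, angles in rad, forces in N, time in s.
With the tool pointing down it reaches from about 0.425 to 0.875 m from the base axis. Payload 4.7 kg.
Tool frame: the origin (TCP) lies midway between the tips of the shut fingers; the grasp point (between the pads) lies 19 mm behind it; z points along the fingers, y is the direction in which the jaws open and shut (so a half turn about z gives the same grasp; the last joint's range is limited). The gripper opens to 87 mm and grips with 3 to 60 N. Pads are 19 mm wide; open, the fingers measure 117 mm over their backs; the gripper's body (75 mm by 190 mm) begins 51 mm behind the grasp point.
Start: joints at [-1.142, 0.321, -0.07, 1.45, 0.023, 1.371, -0.057], TCP at [0.262, 0.595, 0.223] pointing down, gripper open.
Joint ranges: [-2.86, 2.86], [-0.3, 2.09], [-1.38, 1.24], [0.06, 2.45], [-1.56, 4.7], [0.09, 2.05], [-2.69, 2.69]. Speed limits (rad/s): [2.57, 2.57, 3.14, 3.14, 3.14, 3.14, 3.14].

## Interface

Orientations are given as a rotation vector (axis times angle).
In Python, from bench import monitor, eyes, order gives the robot as it stands. The module is installed in compiled form; this text tells all that it offers.
- The arm moves only by the shell command python3 -m pendant 'ROWS' [FORCE]. ROWS is JSON, a list of rows, each a list of 3 entries, a list of its own where there are three numbers: the turn, a rotation vector about the tool's x, y, z in degrees, then the shift along the tool's x, y, z in m, then the gripper command: -1 is fully open, 1 is shut, values between are in proportion. In form: [[[rx, ry, rz], [tx, ty, tz], hand], ...]. A call has 1 to 8 rows; each row shifts and turns the commanded pose from where the row before left it, along the tool's axes as they then stand; what a row does not reach is not made up. A row lasts 1/8 s, in which the tool goes at most 62.5 mm and 10.7 degrees, less where a joint would pass 70% of its speed; a pose out of reach is approached as far as the arm can. A call is refused whole if a number of a shift passes 0.0625 or a number of a turn 10.7, either way. A call with a gripper value outside its range is refused whole. The fingers move at their own pace and stop on an object; FORCE is the grip in N (left out, the last holds). Time passes only in rows, so rows that do not move let the fingers close. It gives the time, the measured TCP pose, the force and the opening at its end, in the units of the state.
- monitor.get_state(): the state, without advancing time (a new reading comes with each control period).
- eyes.get_image(name): name is "scene" or "top" or "wrist"; returns a dict with "color" (384x512x3 uint8, red, green, blue), "range_z" (384x512 float32, m along the optical axis (not along the pixel's ray), 0 where there is no reading), "fx", "fy", "cx", "cy" (pixels), "world_to_cam" (4x4, takes a point from world to camera coordinates). Camera axes: x right, y up, looking along -z (the intrinsics and any distortion apply to the point x, -y, -z); pixel columns grow to the right and rows downward; lengths in m; the calibration is good to about 2 mm. A picture is of the moment at which its call begins.
- order.close_job(): hands the job in, once; it reports no verdict.
The state is a dict: "time": time; "joint_positions": joint angles; "qd": joint speeds; "joint_torque": joint torques, N m; "position": TCP position; "tool_rot": TCP orientation; "ft_force": force on the tool from outside, world axes, zero at the start; "torque": the same for the moment, N m; "grip_width": opening from 0.0 (shut) to 1.0 (fully open).
Only numpy, scipy, OpenCV 4.12 (cv2) and the standard library are available. Lean on these libraries where they do the work, as an engineer would, in place of code of your own. Each camera call takes 0.05 s, during which the arm holds its last target.

## Working session

There is one attempt and no reset: what is moved stays moved. The work goes in short steps, Python scripts to look and compute and a shell command to move; the robot and the scene stay as the last step left them, time stands still between calls to the robot, and variables do not carry over. Pictures are saved under pics/ and viewed, and the job is handed in when it is done.

```bash
mkdir -p pics; python3 - <<'E'
from bench import monitor, eyes
import cv2,numpy as np,pickle
s=monitor.get_state(); print(s)
for n in ["scene","top","wrist"]:
    d=eyes.get_image(n); pickle.dump(d,open(f"pics/{n}0.pkl","wb")); cv2.imwrite(f"pics/{n}0.png",d["color"][:,:,::-1])
    print(n,d["fx"],d["fy"],d["cx"],d["cy"],np.round(d["world_to_cam"],3).tolist(),[k for k in d])
E
```

```text
{'time': 0.0, 'joint_positions': array([-1.14192374,  0.32184315, -0.0700797 ,  1.45165906,  0.0225874 ,
        1.37076301, -0.05691482]), 'qd': array([-4.80386678e-05, -5.14865402e-05, -2.16201688e-03,  5.00605663e-04,
        1.92777898e-03, -9.71498516e-04, -6.98500041e-04]), 'joint_torque': array([-6.08243022e-05, -4.91285276e+01, -4.03896226e-01, -3.12534428e+01,
       -6.40179100e-02,  4.40077053e-02,  1.73795243e-04]), 'position': array([0.26176611, 0.59437575, 0.22145636]), 'tool_rot': array([-6.46787536e-01, -3.07397882e+00,  2.92283284e-03]), 'ft_force': array([ 0.21952736, -0.6490871 ,  0.67108023]), 'torque': array([ 0.00417112, -0.0395298 ,  0.0350141 ]), 'grip_width': 1.0042469090376458}
scene 470.92623197599397 470.92623197599397 251.13907515484348 188.1973005364 [[-0.761, 0.649, -0.0, 0.396], [-0.538, -0.631, 0.56, 0.264], [0.363, 0.426, 0.829, -1.486], [0.0, 0.0, 0.0, 1.0]] ['color', 'range_z', 'fx', 'fy', 'cx', 'cy', 'world_to_cam']
top 350.1874145716399 350.1874145716399 254.71570879912457 189.04956954800858 [[-0.004, -1.0, -0.001, 0.045], [0.988, -0.004, 0.156, -0.568], [-0.156, -0.0, 0.988, -0.945], [0.0, 0.0, 0.0, 1.0]] ['color', 'range_z', 'fx', 'fy', 'cx', 'cy', 'world_to_cam']
wrist 267.1872997492455 267.1872997492455 252.60611156212502 191.29578694965562 [[0.402, 0.916, -0.002, -0.649], [-0.876, 0.384, -0.293, 0.037], [-0.268, 0.12, 0.956, -0.392], [0.0, 0.0, 0.0, 1.0]] ['color', 'range_z', 'fx', 'fy', 'cx', 'cy', 'world_to_cam']
```

View pics/scene0.png

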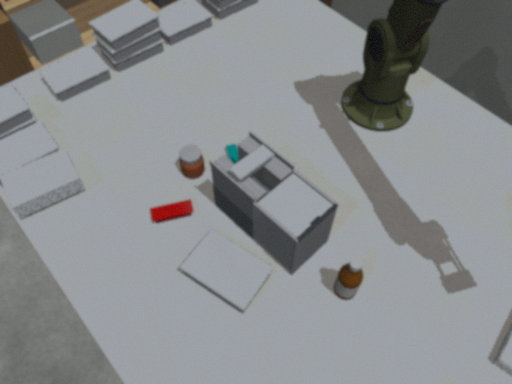

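View pics/top0.png

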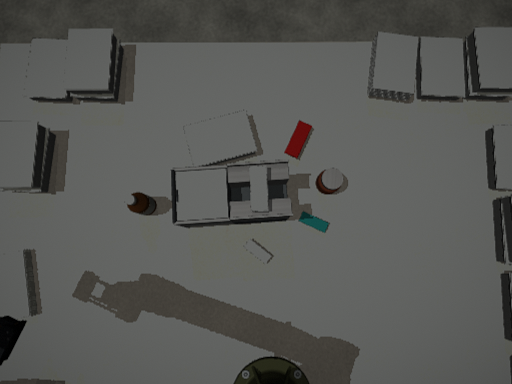

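View pics/wrist0.png

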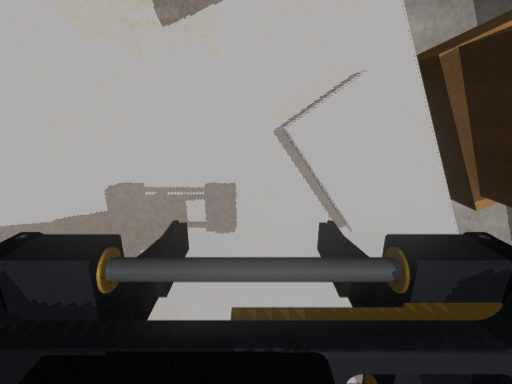

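Pictures: the drop box is at top (172–292, 160–225), with the flap on the left at (201,193) and the tray on the runners at (260,188). Travel is toward image left, roughly world +y. Things like the tray: white tray on the runners (260,188), small white one on the table (258,250), red (298,139), turquoise (314,222), and the big tray (222,138). By the description I choose (260,188). Next is a close crop and the measurement.

```bash
cat > h.py <<'E'
import numpy as np,pickle,cv2
def pts(d):
    z=d["range_z"];v,u=np.mgrid[0:z.shape[0],0:z.shape[1]]
    p=np.stack([(u-d["cx"])/d["fx"]*z,-(v-d["cy"])/d["fy"]*z,-z],-1)
    T=np.linalg.inv(d["world_to_cam"]); return p@T[:3,:3].T+T[:3,3]
def load(n): return pickle.load(open(f"pics/{n}.pkl","rb"))
E
python3 - <<'E'
from h import *
for n,(a,b,c,e) in {"top":(145,235,160,350),"scene":(125,275,195,345)}.items():
    d=load(n+"0"); cv2.imwrite(f"pics/{n}crop.png",cv2.resize(d["color"][a:b,c:e,::-1],None,fx=4,fy=4,interpolation=cv2.INTER_CUBIC))
d=load("top0");P=pts(d)
for v in [165,175,180,185,190,195,200,205,210,218]:
    print(v,[(u,)+tuple(int(1000*x) for x in P[v,u]) for u in range(168,300,6)])
E
```

```text
165 [(168, 648, 301, 1), (174, 649, 284, -2), (180, 649, 266, -3), (186, 648, 247, 1), (192, 648, 230, -1), (198, 638, 204, 45), (204, 638, 187, 43), (210, 644, 173, 16), (216, 648, 158, -1), (222, 606, 123, 179), (228, 602, 106, 198), (234, 603, 92, 195), (240, 604, 78, 190), (246, 605, 63, 185), (252, 605, 49, 182), (258, 607, 34, 177), (264, 606, 19, 178), (270, 606, 4, 177), (276, 606, -9, 180), (282, 606, -24, 178), (288, 647, -56, 1), (294, 647, -74, 0)]
175 [(168, 618, 300, 0), (174, 582, 240, 180), (180, 583, 226, 174), (186, 582, 211, 175), (192, 582, 197, 175), (198, 582, 182, 175), (204, 582, 167, 176), (210, 582, 152, 176), (216, 582, 138, 174), (222, 582, 122, 177), (228, 581, 107, 180), (234, 581, 93, 180), (240, 582, 78, 176), (246, 581, 63, 178), (252, 576, 48, 206), (258, 575, 34, 207), (264, 576, 20, 205), (270, 581, 5, 179), (276, 581, -9, 178), (282, 581, -24, 180), (288, 581, -39, 178), (294, 616, -74, 0)]
180 [(168, 603, 299, 0), (174, 570, 240, 178), (180, 570, 225, 177), (186, 570, 211, 174), (192, 570, 196, 177), (198, 570, 182, 174), (204, 570, 167, 174), (2
[... 2924 characters left out ...]
, 495, 92, 183), (240, 495, 78, 179), (246, 495, 63, 179), (252, 492, 49, 206), (258, 493, 35, 203), (264, 492, 21, 207), (270, 495, 5, 179), (276, 495, -8, 181), (282, 495, -23, 177), (288, 495, -37, 180), (294, 512, -72, 0)]
218 [(168, 490, 296, 0), (174, 476, 236, 180), (180, 477, 223, 173), (186, 477, 209, 174), (192, 476, 194, 176), (198, 476, 179, 175), (204, 476, 165, 176), (210, 476, 150, 175), (216, 477, 136, 172), (222, 489, 138, 4), (228, 476, 107, 177), (234, 474, 91, 198), (240, 475, 77, 194), (246, 475, 63, 194), (252, 474, 49, 196), (258, 475, 35, 185), (264, 478, 19, 147), (270, 479, 4, 133), (276, 413, 42, 1022), (282, 481, -28, 105), (288, 481, -44, 99), (294, 489, -71, 0)]
```

View pics/topcrop.png

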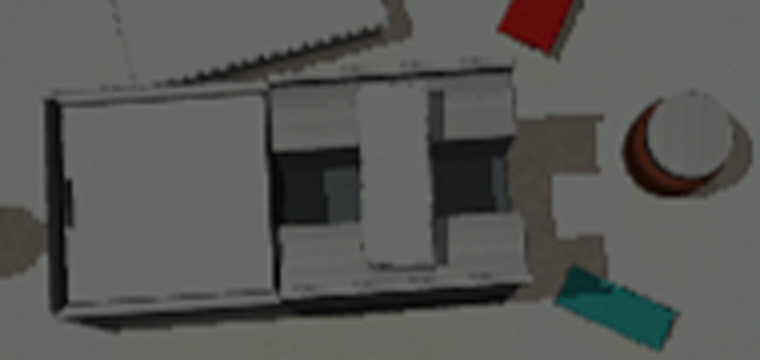

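View pics/scenecrop.png

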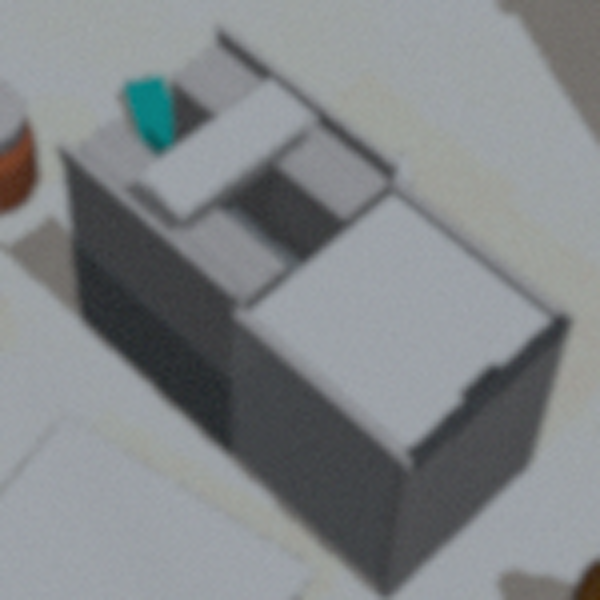

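The crop shows the white-lidded tray (top z≈206 mm, crop 365–435 × 85–268) lying across the two runners, which confirms the choice. The other white one is small and on the table. Now fitting the box and tray poses.

```bash
cat > fit.py <<'E'
from h import *
from scipy.spatial.transform import Rotation as Ro
import sys
def fit(d):
    P=pts(d); X,Y,Z=P[...,0],P[...,1],P[...,2]
    roi=(X>.44)&(X<.64)&(Y>-.08)&(Y<.27)
    t=(roi&(abs(Z-.206)<.008)&(d["color"].mean(-1)>95)).astype(np.uint8)
    n,l,st,c=cv2.connectedComponentsWithStats(t); out={}
    k=1+np.argmax(st[1:,4]) 
    out["tray"]=cv2.minAreaRect((P[l==k][:,:2]*1000).astype(np.float32))
    f=(roi&(abs(Z-.176)<.008)&(Y>.11)&(Y<.235)).astype(np.uint8)
    f=cv2.erode(f,np.ones((3,3)))
    out["flap"]=cv2.minAreaRect((P[f>0][:,:2]*1000).astype(np.float32))
    g=(roi&(Z<.16)&(Z>.085)&(Y>-.05)&(Y<.12)&(X>.5)&(X<.6)).astype(np.uint8)
    a=(roi&(Z>.15)).astype(np.uint8)
    n,l,st,c=cv2.connectedComponentsWithStats(a);k=1+np.argmax(st[1:,4])
    out["whole"]=cv2.minAreaRect((P[l==k][:,:2]*1000).astype(np.float32))
    return out,P
if __name__=="__main__":
    d=load("top0");o,P=fit(d)
    for k,v in o.items(): print(k,v)
    # groove edges per column : runner/groove transitions on z=180 plane
    T=np.linalg.inv(d["world_to_cam"])
    def ray(u,v,z):
        r=T[:3,:3]@np.array([(u-d["cx"])/d["fx"],-(v-d["cy"])/d["fy"],-1]);return T[:3,3]+r*(z-T[2,3])/r[2]
    Z=P[...,2]
    # end edge of runners: along rows, first col with z<0.03 or non-runner near u 224-232
    for v in list(range(184,204,2)):
        us=[u for u in range(215,245) if Z[v,u]<.03]; print(v,us[:1],us[-1:], [np.round(1000*ray(u+s,v,z)[:2]) for u,s,z in ((us[0],-.5,.176),(us[-1],.5,.180))] if us else "")
    for u in (272,276,280,284,236,240,244):
        vs=[v for v in range(172,210) if Z[v,u]<.165]; print(u,vs[0],vs[-1],np.round(1000*ray(u,vs[0]-.5,.18)[:2]),np.round(1000*ray(u,vs[-1]+.5,.18)[:2]))
    # guides: rows of tall edge
    from bench import monitor
    s=monitor.get_state(); print(np.round(Ro.from_rotvec(s["tool_rot"]).as_matrix(),3))
E
python3 fit.py
```

```text
tray ((545.7646484375, 34.615936279296875), (107.48621368408203, 41.0753059387207), 1.8717864751815796)
flap ((534.5172729492188, 174.25936889648438), (136.64768981933594, 122.1624526977539), 1.994162917137146)
whole ((539.2548217773438, 102.18246459960938), (139.19525146484375, 289.5118103027344), 3.559161901473999)
184 [227] [228] [array([560., 112.]), array([559., 107.])]
186 [227] [229] [array([555., 112.]), array([554., 104.])]
188 [227] [229] [array([550., 112.]), array([549., 104.])]
190 [227] [230] [array([545., 112.]), array([544., 102.])]
192 [227] [230] [array([540., 112.]), array([540., 102.])]
194 [227] [230] [array([535., 112.]), array([535., 102.])]
196 [227] [230] [array([530., 112.]), array([530., 102.])]
198 [228] [230] [array([525., 109.]), array([525., 101.])]
200 [228] [230] [array([520., 109.]), array([520., 101.])]
202 [228] [228] [array([516., 109.]), array([515., 106.])]
272 181 198 [568.   0.] [523.   1.]
276 181 198 [568.  -9.] [523.  -9.]
280 181 198 [567. -19.] [523. -19.]
284 181 197 [567. -29.] [526. -28.]
236 184 201 [560.  88.] [516.  88.]
240 183 200 [563.  79.] [519.  78.]
244 183 200 [563.  69.] [519.  69.]
[[-0.915  0.403 -0.001]
 [ 0.403  0.915 -0.001]
 [-0.    -0.001 -1.   ]]
```

Box: runner end at world (538.8, 108.5) mm, yaw +3.5° (length 289 against 287 given, flap z 175, runner z 179). Tray front is 53 mm short of the end and its top is at z 206. I will turn the tool so that its y is the travel direction, then go behind the tray.

```bash
python3 -m pendant '[[[0,0,-9.1],[0,0,-0.02],-1],[[0,0,-9.1],[0,0,0],-1],[[0,0,-9.1],[0,0,0],-1],[[0,0,0],[-0.0206,-0.0468,0],-1],[[0,0,0],[-0.0206,-0.0468,0],-1],[[0,0,0],[-0.0206,-0.0468,0],-1],[[0,0,0],[-0.0206,-0.0468,0],-1],[[0,0,0],[-0.0206,-0.0468,0],-1]]'
cat > w.py <<'E'
from h import *
from bench import monitor
from scipy.spatial.transform import Rotation as Ro
s=monitor.get_state();R=Ro.from_rotvec(s["tool_rot"]).as_matrix()
O=np.array([538.8,108.5]);a=np.deg2rad(3.5);ey=np.array([-np.sin(a),np.cos(a)]);ex=np.array([np.cos(a),np.sin(a)])
p=s["position"]*1000
print("t",round(s["time"],2),"box xyz",np.round([(p[:2]-O)@ex,(p[:2]-O)@ey,p[2]],1),"yaw",np.round(np.degrees(np.arctan2(-R[0,1],R[1,1])),2),"tilt",np.round(np.degrees(R[:2,2]),2),"F box x,y,z",np.round([s["ft_force"][:2]@ex,s["ft_force"][:2]@ey,s["ft_force"][2]],1),"tq",np.round(s["torque"],2),"w",round(s["grip_width"],2))
E
python3 w.py
```

```text
time: 1.15
position: [0.3798, 0.3659, 0.2424]
tool_rot: [-0.097, 3.14, -0.0]
ft_force: [-0.1, 0.3, 0.3]
grip_width: 1.001
t 1.15 box xyz [-143.   266.7  242.4] yaw 3.53 tilt [ 0. -0.] F box x,y,z [-0.1  0.3  0.3] tq [ 0.05 -0.09  0.06] w 1.0
```

```bash
python3 -m pendant '[[[0,0,0],[-0.0206,-0.0468,0],-1],[[0,0,0],[-0.0206,-0.0468,0],-1],[[0,0,0],[-0.0206,-0.0468,0],-1],[[0,0,0],[-0.0206,-0.0468,0],-1],[[0,0,0],[-0.0206,-0.0468,0],-1],[[0,0,0],[-0.0206,-0.0468,0],-1],[[0,0,0],[-0.0190,-0.0450,0],-1],[[0,0,0],[0,0,0],-1]]'
python3 w.py; python3 - <<'E'
from bench import eyes
import cv2,pickle
d=eyes.get_image("wrist");cv2.imwrite("pics/wrist1.png",d["color"][:,:,::-1]);pickle.dump(d,open("pics/wrist1.pkl","wb"))
E
```

```text
time: 2.15
position: [0.5426, 0.0461, 0.2424]
tool_rot: [-0.084, 3.14, -0.003]
ft_force: [-0.2, 0.1, 0.3]
grip_width: 0.999
t 2.15 box xyz [  0.  -62.5 242.4] yaw 3.06 tilt [ 0.01 -0.12] F box x,y,z [-0.2  0.1  0.3] tq [0.08 0.02 0.03] w 1.0
```

View pics/wrist1.png

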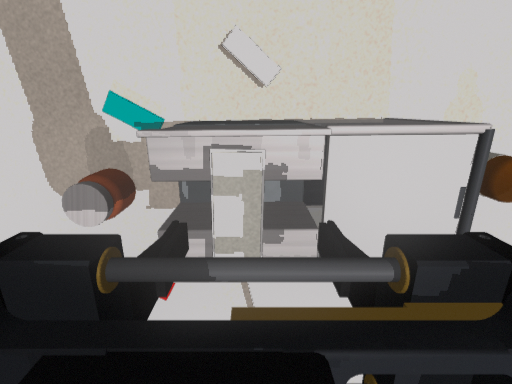

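The wrist view shows the tray at columns 212–264, the runner end and flap edge near column 325, and the fingers straddling the tray. Cross-checking the numbers with this view.

```bash
python3 - <<'E'
from h import *
d=load("wrist1");P=pts(d)*1000
O=np.array([538.8,108.5]);a=np.deg2rad(3.5);ey=np.array([-np.sin(a),np.cos(a)]);ex=np.array([np.cos(a),np.sin(a)])
bx=(P[...,:2]-O)@ex;by=(P[...,:2]-O)@ey;Z=P[...,2]
for v in (160,175,190,200,215):
    m=np.where((Z[v]>198)&(Z[v]<215)&(by[v]>-120)&(by[v]<0))[0]
    print(v,"tray u",m[0],m[-1],"y",by[v,m[0]].round(1),by[v,m[-1]].round(1),"x",bx[v,m].mean().round(1),"z",np.median(Z[v,m]).round(1))
    f=np.where((abs(Z[v]-176)<6)&(by[v]>1)&(by[v]<140))[0]; r=np.where((abs(Z[v]-180)<6)&(by[v]>-40)&(by[v]<8))[0]
    print("   flap first",by[v,f[:3]].round(1),"last",by[v,f[-1]].round(1),np.median(Z[v,f]).round(1),"runner last",by[v,r[-2:]].round(1) if len(r) else "")
for u in (190,200,290,300):
    m=np.where((Z[:,u]<165)&(Z[:,u]>80)&(abs(bx[:,u])<45))[0]; print(u,"groove v",m[0],m[-1],"x edges",bx[m[0]-1,u].round(1),bx[m[-1]+1,u].round(1),"z",Z[m,u].min().round())
m=(Z>198)&(Z<215)&(abs(bx)<70)&(by>-110)&(by<-40); print("tray x range",bx[m].min().round(1),bx[m].max().round(1),by[m].min().round(1),by[m].max().round(1))
E
```

```text
160 tray u 210 264 y -94.3 -53.5 x -44.3 z 206.9
   flap first [2.  1.9 2.5] last 135.9 177.0 runner last [7.  7.9]
175 tray u 210 264 y -94.9 -53.4 x -32.7 z 207.1
   flap first [2.4 2.4 2.9] last 130.0 177.0 runner last [6.8 7.9]
190 tray u 211 263 y -95.2 -54.1 x -20.7 z 206.9
   flap first [2.2 2.4 3.2] last 133.3 177.0 runner last [6.8 7.4]
200 tray u 211 263 y -95.4 -54.1 x -12.5 z 206.9
   flap first [2.3 2.3 2.5] last 135.3 177.1 runner last [6.5 7.3]
215 tray u 212 262 y -95.0 -54.8 x 0.1 z 207.0
   flap first [2.4 2.6 2.8] last 129.9 177.0 runner last [7.5 7.9]
190 groove v 182 223 x edges -21.1 25.3 z 100.0
200 groove v 181 222 x edges -22.0 25.1 z 100.0
290 groove v 181 221 x edges -21.5 24.6 z 100.0
300 groove v 180 222 x edges -22.5 25.0 z 99.0
tray x range -65.8 68.8 -109.7 -41.3
```

Both views agree within 1–2 mm. Lowering to z≈190 mm behind the tray.

```bash
python3 -m pendant '[[[0,0,-0.4],[-0.001,0,0.02],-1],[[0,0,0],[0,0,0.02],-1],[[0,0,0],[0,0,0.012],-1],[[0,0,0],[0,0,0],-1]]'
python3 w.py; 
```

```text
time: 2.7
position: [0.5417, 0.0523, 0.1897]
tool_rot: [0.11, -3.138, -0.0]
ft_force: [-0.6, 0.3, 0.5]
grip_width: 1.0
t 2.7 box xyz [ -0.5 -56.3 189.7] yaw 4.02 tilt [-0.11 -0.  ] F box x,y,z [-0.5  0.3  0.5] tq [ 0.01  0.04 -0.03] w 1.0
```

```bash
python3 -m pendant '[[[0,0,0.5],[-0.001,0.005,0],-1],[[0,0,0],[0,0.005,0],-1],[[0,0,0],[0,0.006,0],-1],[[0,0,0],[0,0.006,0],-1],[[0,0,0],[0,0.006,0],-1],[[0,0,0],[0,0.006,0],-1],[[0,0,0],[0,0,0],-1],[[0,0,0],[0,0,0],-1]]'
python3 w.py; python3 - <<'E'
from bench import eyes
import cv2,pickle
d=eyes.get_image("wrist");cv2.imwrite("pics/wrist2.png",d["color"][:,:,::-1]);pickle.dump(d,open("pics/wrist2.pkl","wb"))
E
```

```text
time: 3.7
position: [0.5414, 0.0854, 0.1904]
tool_rot: [0.094, -3.14, -0.0]
ft_force: [-0.7, 0.3, 0.1]
grip_width: 1.0
t 3.7 box xyz [  1.2 -23.2 190.4] yaw 3.44 tilt [-0.01  0.01] F box x,y,z [-0.7  0.4  0.1] tq [ 0.01 -0.01 -0.01] w 1.0
```

View pics/wrist2.png

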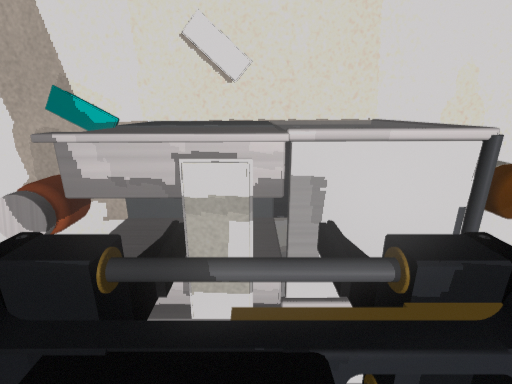

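```bash
cat > tr.py <<'E'
from h import *
import sys
d=load(sys.argv[1]);P=pts(d)*1000
O=np.array([538.8,108.5]);a=np.deg2rad(3.5);ey=np.array([-np.sin(a),np.cos(a)]);ex=np.array([np.cos(a),np.sin(a)])
bx=(P[...,:2]-O)@ex;by=(P[...,:2]-O)@ey;Z=P[...,2]
for v in (170,185,200,215):
    m=np.where((Z[v]>198)&(Z[v]<215)&(by[v]>-130)&(by[v]<60)&(abs(bx[v])<55))[0]
    if len(m): print(v,"tray u",m[0],m[-1],"y",by[v,m[0]].round(1),by[v,m[-1]].round(1),"z",np.median(Z[v,m]).round(1))
    f=np.where((by[v]>10)&(by[v]<125)&(abs(bx[v])<60))[0][::8]
    print("   flap",[(int(by[v,i]),int(Z[v,i])) for i in f])
E
python3 tr.py wrist2
```

```text
170 tray u 179 252 y -64.9 -23.3 z 206.8
   flap [(19, 6), (13, 176), (18, 177), (23, 178), (29, 176), (34, 176), (40, 176), (44, 178), (50, 177), (55, 177), (61, 176), (67, 176), (72, 176), (78, 176), (83, 176), (88, 176), (94, 176), (99, 176), (104, 176), (110, 176), (115, 177), (121, 176)]
185 tray u 181 252 y -64.5 -23.3 z 206.9
   flap [(19, 7), (12, 177), (17, 176), (23, 177), (28, 176), (34, 175), (39, 177), (45, 176), (51, 176), (56, 176), (62, 176), (66, 177), (72, 177), (78, 176), (82, 177), (88, 178), (94, 176), (100, 176), (106, 176), (111, 176), (116, 177), (121, 177)]
200 tray u 182 252 y -64.2 -23.3 z 207.1
   flap [(10, 6), (21, 6), (13, 177), (18, 178), (24, 177), (29, 178), (35, 177), (41, 176), (46, 177), (52, 176), (58, 176), (64, 176), (68, 177), (75, 176), (80, 176), (85, 177), (91, 177), (97, 177), (102, 176), (109, 176), (113, 177), (119, 177), (124, 178)]
215 tray u 183 252 y -64.6 -23.3 z 207.0
   flap [(10, 175), (15, 176), (21, 177), (27, 176), (32, 176), (38, 176), (44, 175), (49, 178), (55, 176), (61, 176), (66, 177), (72, 176), (78, 177), (84, 176), (89, 177), (94, 177), (100, 177), (106, 176), (112, 176), (117, 177), (123, 177)]
```

The tray was pushed squarely: front at y −23, rear −65, still on the runners. The front finger is over the flap at y 20–35. Now pressing the flap down.

```bash
python3 -m pendant '[[[0,0,0],[0,0,0.01],-1],[[0,0,0],[0,0,0.01],-1],[[0,0,0],[0,0,0.01],-1],[[0,0,0],[0,0,0.01],-1],[[0,0,0],[0,0,0.006],-1],[[0,0,0],[0,0,0],-1],[[0,0,0],[0,0,0],-1]]'
python3 w.py; python3 - <<'E'
from bench import eyes
import cv2,pickle
for n in ("wrist","scene","top"):
  d=eyes.get_image(n);cv2.imwrite(f"pics/{n}3.png",d["color"][:,:,::-1]);pickle.dump(d,open(f"pics/{n}3.pkl","wb"))
E
python3 tr.py wrist3
```

```text
time: 4.62
position: [0.5413, 0.0849, 0.1446]
tool_rot: [0.094, -3.14, 0.001]
ft_force: [-0.1, -1.1, 1.2]
grip_width: 0.997
t 4.62 box xyz [  1.  -23.8 144.6] yaw 3.43 tilt [-0.04 -0.04] F box x,y,z [-0.2 -1.1  1.2] tq [-0.04  0.27  0.05] w 1.0
   flap [(27, 5), (11, 140), (16, 142), (21, 142), (25, 145), (30, 146), (34, 147), (39, 149), (43, 149), (47, 151), (51, 153), (55, 154), (59, 155), (63, 156), (67, 158), (71, 159), (75, 160), (79, 160), (82, 161), (86, 163), (89, 164), (93, 165), (96, 166), (99, 168), (103, 168), (107, 169), (109, 171)]
185 tray u 150 253 y -64.8 -23.3 z 206.4
   flap [(27, 8), (12, 141), (17, 140), (21, 143), (26, 145), (31, 146), (36, 146), (39, 150), (44, 151), (48, 151), (52, 153), (56, 154), (60, 156), (64, 157), (69, 158), (72, 159), (76, 160), (80, 161), (83, 163), (87, 164), (90, 166), (94, 166), (99, 165), (101, 168), (105, 168), (108, 170), (110, 172)]
200 tray u 152 253 y -64.6 -23.3 z 207.0
   flap [(27, 6), (12, 140), (17, 141), (22, 142), (26, 145), (31, 146), (35, 148), (40, 150), (44, 151), (49, 152), (53, 153), (58, 153), (62, 155), (66, 156), (69, 159), (73, 160), (77, 161), (81, 161), (84, 163), (89, 163), (93, 165), (96, 167), (99, 168), (103, 168), (104, 171), (110, 170), (113, 171)]
215 tray u 153 253 y -64.9 -23.3 z 206.9
   flap [(27, 7), (12, 139), (17, 142), (22, 143), (27, 144), (32, 145), (36, 147), (40, 149), (45, 150), (49, 151), (54, 153), (58, 155), (62, 155), (66, 157), (70, 159), (74, 159), (78, 160), (81, 163), (85, 164), (89, 164), (92, 167), (96, 168), (100, 168), (104, 168), (107, 170), (111, 171), (113, 172)]
```

View pics/wrist3.png

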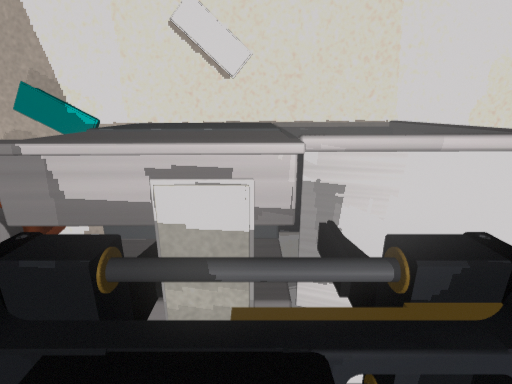

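View pics/scene3.png

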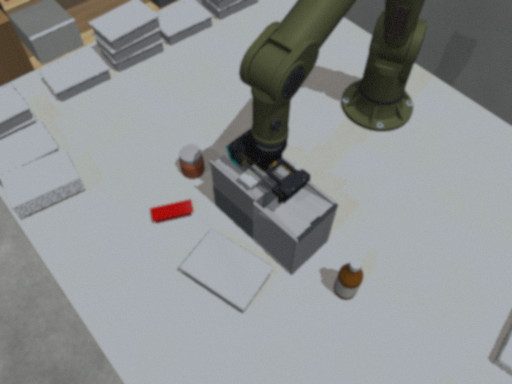

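The flap is at 0.31 rad and held, with the tray unmoved (front −23). I will go slightly lower, with the body about 3 mm above the lid, then push on. The finger sliding toward the hinge opens the flap further.

```bash
python3 -m pendant '[[[0,0,0],[0,0,0.0045],-1],[[0,0,0],[0,0.006,0],-1],[[0,0,0],[0,0.006,0],-1],[[0,0,0],[0,0.006,0],-1],[[0,0,0],[0,0.005,0],-1],[[0,0,0],[0,0,0],-1],[[0,0,0],[0,0,0],-1]]'
python3 w.py; python3 - <<'E'
from bench import eyes
import cv2,pickle
for n in ("wrist",):
  d=eyes.get_image(n);cv2.imwrite(f"pics/{n}4.png",d["color"][:,:,::-1]);pickle.dump(d,open(f"pics/{n}4.pkl","wb"))
E
python3 tr.py wrist4
```

```text
time: 5.65
position: [0.5402, 0.1091, 0.1404]
tool_rot: [-0.095, 3.14, 0.002]
ft_force: [-0.2, 0.2, 2.5]
grip_width: 1.0
t 5.65 box xyz [  1.4   0.6 140.4] yaw 3.46 tilt [0.01 0.07] F box x,y,z [-0.2  0.2  2.5] tq [0.15 0.11 0.02] w 1.0
   flap [(10, 5), (19, 7), (17, 124), (22, 128), (27, 130), (32, 132), (37, 134), (42, 135), (46, 138), (50, 140), (55, 142), (59, 144), (63, 146), (67, 147), (71, 149), (75, 151), (78, 153), (81, 156), (86, 156), (89, 158), (93, 159), (96, 162), (99, 163), (102, 165), (105, 166), (108, 167), (112, 167), (114, 170), (118, 170), (121, 172), (123, 174)]
185 tray u 141 249 y -42.4 -0.6 z 205.0
   flap [(10, 5), (19, 6), (17, 126), (22, 127), (27, 130), (32, 133), (37, 133), (42, 136), (47, 138), (51, 142), (56, 142), (59, 145), (64, 146), (67, 149), (72, 151), (76, 151), (79, 154), (83, 156), (86, 158), (91, 158), (94, 160), (98, 160), (100, 164), (103, 166), (106, 167), (110, 168), (112, 169), (116, 170), (118, 173), (121, 173), (124, 175)]
200 tray u 143 249 y -41.7 -0.6 z 206.9
   flap [(10, 7), (20, 5), (17, 125), (23, 127), (28, 130), (33, 133), (38, 135), (43, 137), (47, 139), (51, 142), (56, 143), (61, 145), (65, 147), (69, 149), (72, 152), (77, 152), (80, 154), (84, 156), (87, 158), (91, 159), (94, 161), (98, 163), (101, 164), (105, 166), (108, 167), (110, 170), (115, 170), (118, 171), (121, 172), (124, 173)]
215 tray u 145 249 y -41.7 -0.7 z 206.9
   flap [(10, 7), (20, 7), (18, 125), (23, 128), (28, 130), (33, 133), (38, 135), (44, 136), (48, 140), (53, 140), (57, 144), (61, 146), (66, 146), (69, 150), (74, 151), (78, 152), (81, 156), (85, 156), (89, 158), (92, 160), (96, 162), (99, 164), (102, 166), (107, 166), (109, 168), (113, 170), (116, 171), (119, 172), (121, 174), (124, 176)]
```

View pics/wrist4.png

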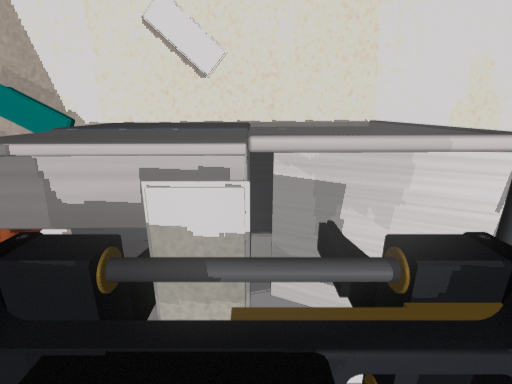

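The tray front is at the end edge (y≈−0.6), still on the runners, and the flap is held at 0.42 rad. The rest of the push opens it past 1 rad.

```bash
python3 -m pendant '[[[0,0,0],[0,0.010,0],-1],[[0,0,0],[0,0.012,0],-1],[[0,0,0],[0,0.012,0],-1],[[0,0,0],[0,0.010,0],-1],[[0,0,0],[0,0.006,0],-1],[[0,0,0],[0,0,0],-1],[[0,0,0],[0,0,0],-1]]'
python3 w.py; python3 - <<'E'
from bench import eyes
import cv2,pickle
for n in ("wrist","scene","top"):
  d=eyes.get_image(n);cv2.imwrite(f"pics/{n}5.png",d["color"][:,:,::-1]);pickle.dump(d,open(f"pics/{n}5.pkl","wb"))
E
python3 tr.py wrist5
```

```text
time: 6.58
position: [0.5369, 0.1574, 0.1399]
tool_rot: [0.094, -3.139, 0.003]
ft_force: [-1.6, -7.1, 3.8]
grip_width: 1.003
t 6.58 box xyz [  1.1  48.9 139.9] yaw 3.43 tilt [-0.05 -0.11] F box x,y,z [-2.  -7.   3.8] tq [-1.24  0.16  0.04] w 1.0
   flap [(11, 46), (18, 46), (26, 44), (32, 7), (41, 6), (50, 6), (56, 85), (62, 93), (68, 100), (74, 107), (79, 113), (83, 120), (87, 125), (92, 130), (96, 135), (99, 141), (102, 145), (106, 149), (109, 153), (112, 156), (115, 160), (117, 164), (120, 166), (122, 170)]
   flap [(10, 45), (18, 46), (26, 45), (31, 6), (41, 6), (50, 7), (56, 84), (63, 93), (68, 101), (74, 107), (79, 113), (84, 119), (88, 125), (92, 132), (96, 136), (100, 140), (103, 145), (107, 148), (109, 154), (113, 157), (116, 161), (118, 165), (121, 167), (123, 170)]
   flap [(10, 45), (18, 45), (27, 50), (32, 8), (42, 7), (51, 6), (57, 86), (64, 93), (70, 101), (75, 108), (80, 114), (85, 121), (89, 128), (94, 132), (98, 138), (101, 143), (105, 146), (108, 152), (111, 156), (115, 158), (117, 163), (119, 167), (122, 170)]
   flap [(11, 46), (19, 45), (27, 49), (33, 7), (43, 7), (52, 78), (58, 86), (65, 95), (71, 102), (77, 111), (82, 117), (86, 124), (91, 129), (95, 135), (99, 138), (102, 144), (106, 148), (110, 152), (112, 156), (116, 160), (118, 163), (121, 167), (123, 171)]
```

View pics/wrist5.png

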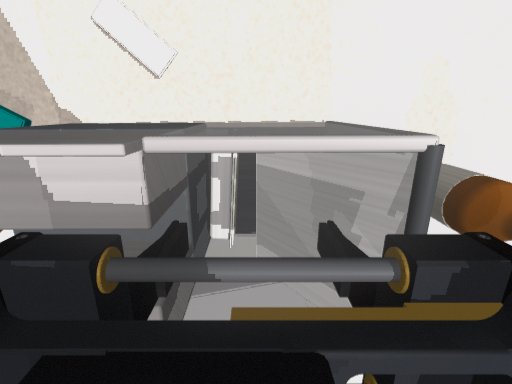

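View pics/scene5.png

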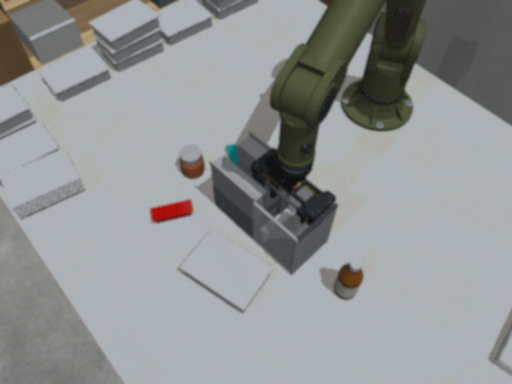

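The tray is inside on the floor, standing on edge (top z≈46 mm, y 2–29). The flap is held at about 0.88 rad and its edge (z≈80) clears the tray. Letting go by rising straight up.

```bash
python3 -m pendant '[[[0,0,0],[0,0,-0.012],-1],[[0,0,0],[0,0,-0.012],-1],[[0,0,0],[0,0,-0.014],-1],[[0,0,0],[0,0,-0.02],-1],[[0,0,0],[0,0,-0.03],-1],[[0,0,0],[0,0,-0.04],-1],[[0,0,0],[0,0,-0.04],-1],[[0,0,0],[0,0,-0.04],-1]]'
python3 w.py; python3 -m pendant '[[[0,0,0],[0.05,-0.02,-0.02],-1],[[0,0,0],[0.05,-0.02,0],-1],[[0,0,0],[0.05,-0.02,0],-1],[[0,0,0],[0,0,0],-1],[[0,0,0],[0,0,0],-1]]'; python3 - <<'E'
from bench import eyes
import cv2,pickle
for n in ("wrist","scene","top"):
  d=eyes.get_image(n);cv2.imwrite(f"pics/{n}6.png",d["color"][:,:,::-1]);pickle.dump(d,open(f"pics/{n}6.pkl","wb"))
E
python3 w.py;python3 tr.py wrist6;python3 tr.py top6
```

```text
time: 7.72
position: [0.5364, 0.1607, 0.3495]
tool_rot: [0.099, -3.14, -0.004]
ft_force: [0.7, 0.7, 0.5]
grip_width: 1.003
t 7.72 box xyz [  0.8  52.2 349.5] yaw 3.6 tilt [-0.02  0.14] F box x,y,z [0.7 0.7 0.5] tq [ 0.07 -0.   -0.02] w 1.0
time: 8.35
position: [0.3911, 0.0908, 0.3685]
tool_rot: [-0.097, 3.139, 0.003]
ft_force: [0.0, 1.1, -0.4]
grip_width: 1.0
t 8.5 box xyz [-148.    -9.1  367.7] yaw 3.49 tilt [-0.04 -0.02] F box x,y,z [-0.9 -0.2  0.1] tq [-0.01  0.03 -0.03] w 1.0
   flap []
   flap []
   flap []
   flap []
   flap [(55, 175), (33, 176), (13, 175)]
   flap [(123, 173), (103, 175), (84, 176), (64, 174), (45, 174), (25, 173)]
   flap [(124, 177), (102, 176), (82, 177), (63, 176), (43, 178), (24, 176)]
   flap [(124, 178), (106, 172), (86, 176), (67, 176)]
```

View pics/wrist6.png

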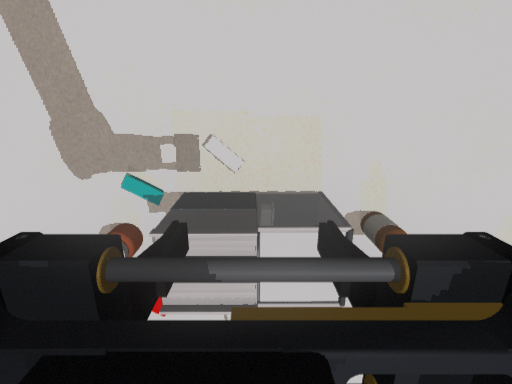

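View pics/scene6.png

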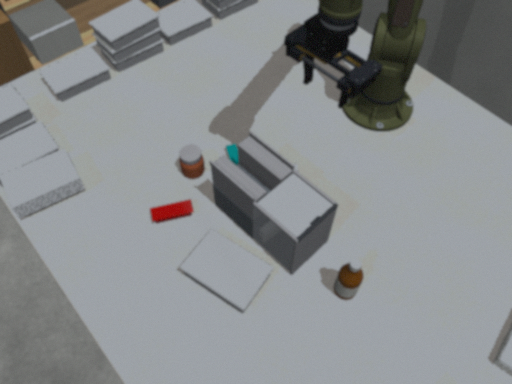

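The flap is shut (z≈176 across it), the tray shows through the clear side wall near (265,215) in the wrist view, the other things stand as before, and the arm is clear with about zero force.

```bash
python3 -c "
from bench import order; print(order.close_job())"
```

```text
the job is handed in; nothing more can be done
None
```

The tray is in the drop box and the flap has sprung shut; I have handed the job in. The rear finger first pushed the tray to 23 mm short of the runner end. The front finger then pressed the flap down and held it while the rear finger pushed the tray off the end. I released the flap only after seeing the tray on the box floor.

**Last checks:**
- The flap reads level, at about z 175 mm.
- The tray shows through the clear side wall. It stands on its edge in the box, with its top at about 46 mm.
- The other objects look unmoved in the pictures.
- The arm is clear with close to zero force. The largest forces I read were about 8 N, and the last clock reading was 8.5 s.

**Flap angle:** the flap was open only about 0.42 rad when the tray front reached the end edge, because the jaw opening and the gripper's body limit how far ahead and how deep the front finger reaches. It reached about 0.88 rad by the end of the push, slightly under the 0.9 rad given as reliable and the roughly 1 rad I had planned, but the tray still dropped fully in.

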